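# Make up two chemistry practical kits

## Robot

A 6-joint arm with a two-finger parallel gripper is mounted at the origin on the work surface. World frame = base frame: x ahead of the robot, y to its left, z up, the work surface at z = 0. Lengths are in m, angles in rad, forces in N, time in s.
With the tool pointing down it reaches from about 0.325 to 0.775 m from the base axis. Payload 5.5 kg.
Tool frame: the origin (TCP) lies on the centre line of the jaws, within the pads' length; the fingertips stand 11 mm ahead of it and the grasp point (between the pads) lies 8 mm behind it; z points along the fingers, y is the direction in which the jaws open and shut (so a half turn about z gives the same grasp; the last joint's range is limited). The gripper opens to 88 mm and grips with 3 to 60 N. Pads are 20 mm wide; open, the fingers measure 115 mm over their backs; the gripper's body (75 mm by 178 mm) begins 61 mm behind the grasp point.
Start: joints at [1.29, 0.091, 1.231, -0, 1.82, -0.057], TCP at [0.133, 0.585, 0.234] pointing down, gripper open.
Joint ranges: [-2.87, 2.87], [-0.86, 2.18], [0.17, 2.46], [-1.51, 4.65], [0.06, 2.69], [-2.65, 2.65]. Speed limits (rad/s): [2.57, 2.57, 3.01, 3.14, 3.14, 3.14].

## Interface

Orientations are given as [roll, pitch, yaw] about the fixed x, y, z axes, in that order (R = Rz(yaw) Ry(pitch) Rx(roll)).
In Python, from workcell import read_state, grab_frame, close_job gives the robot as it stands.
- The arm moves only by the tool carry_out, never from a script. Its argument "deltas" is a list of rows, each a list of 2 entries, a list of its own where there are three numbers: the shift along the tool's x, y, z in cm, then the turn, a rotation vector about the tool's x, y, z in degrees. In form: [[[dx, dy, dz], [ax, ay, az]], ...]. A call has 1 to 12 rows; each row shifts and turns the pose as measured when the row begins, along the tool's axes as they then stand; what a row does not reach is not made up. A row lasts 1/12 s, in which the tool goes at most 41.7 mm and 7.16 degrees, less where a joint would pass 70% of its speed; a pose out of reach is approached as far as the arm can. A call is refused whole if a number of a shift passes 4.17 or a number of a turn 7.16, either way. A call with a gripper value outside its range is refused whole. "jaw" is the finger opening in cm, from 0 to 8.78, set as the call begins (left out, the last holds). The fingers move at their own pace and stop on an object; "squeeze" is the grip in N (left out, the last holds). Time passes only in rows, so rows that do not move let the fingers close. It gives the time, the measured TCP pose, the force and the opening at its end, in the units of the state.
- read_state(): the state, without advancing time (a new reading comes with each control period).
- grab_frame(name): name is "scene" or "top" or "wrist"; returns a dict with "frame" (384x512x3 uint8, blue, green, red), "z_map" (384x512 float32, m along the optical axis (not along the pixel's ray), 0 where there is no reading), "camera_matrix" (3x3 intrinsics, pixels), "world_to_cam" (4x4, takes a point from world to camera coordinates); the wrist camera has in their place "tool_from_camera" (4x4, takes a point from camera to tool coordinates, whose origin is the TCP and whose axes are the flange's). Camera axes: x right, y down, z forward; pixel columns grow to the right and rows downward; lengths in m; the calibration is good to about 2 mm. A picture is of the moment at which its call begins: read the wrist's pose just before it.
- close_job(): hands the job in, once; it reports no verdict.
The state is a dict: "t": time; "qpos": joint angles; "qvel": joint speeds; "effort": joint torques, N m; "tcp_pos": TCP position; "orientation": TCP orientation; "wrist_force": force on the tool from outside, world axes, zero at the start; "moment": the same for the moment, N m; "finger_gap": finger opening in m.
Only numpy, scipy, OpenCV 4.12 (cv2) and the standard library are available. Lean on these libraries where they do the work, as an engineer would, in place of code of your own. Each camera call takes 0.05 s, during which the arm holds its last target. There are 200 camera calls.

## Task

Make up the two practical kits: stand the spirit lamp and the taller brown bottle in the tray with two bays, and the lidded jar, the shorter brown bottle and the white crucible in the tray with three bays, one thing to a bay, in whichever bay of that tray you like. Set each thing down gently and upright on the floor of its bay; never let one drop or tip over on the way. Leave the wash bottle, the test tube rack and the green carton where they are.

Things in the scene. Friction and masses are not known exactly. Their poses are not given: they have to be found in the camera images.
- tray_two: Low grey painted tray with two square bays in a row, 160 mm long, 82 mm wide. Fixed to the bench, it does not move. Each bay is 74 by 74 mm inside; all walls and dividers are 4 mm thick and their tops 14 mm above the bench; the floor of a bay is 3 mm above the bench. Origin: centre of its underside, z up; its own y axis runs along the row of bays, x across it. Bay centres (x, y): (0, -39 mm), (0, +39 mm).
- tray_three: Low grey painted tray with three square bays in a row, 238 mm long, 82 mm wide. Fixed to the bench, it does not move. Each bay is 74 by 74 mm inside; all walls and dividers are 4 mm thick and their tops 14 mm above the bench; the floor of a bay is 3 mm above the bench. Origin: centre of its underside, z up; its own y axis runs along the row of bays, x across it. Bay centres (x, y): (0, -78 mm), (0, 0), (0, +78 mm).
- lamp: Glass spirit lamp, 82 mm tall: squat clear glass body 54 mm in diameter up to 26 mm, tapering in to a neck at 44 mm; on top a black cap, a plain cylinder 28 mm in diameter from 49 to 82 mm above the underside, firmly fixed: lift the lamp by it. Round and upright; origin: centre of its underside, z up; its yaw does not matter. About 0.13 kg.
- bottle_tall: The taller brown glass reagent bottle, 95 mm tall: straight body 42 mm in diameter from the underside up to 71 mm, then shoulder and black screw cap, 34 mm in diameter. Round and upright; origin: centre of its underside, z up; its yaw does not matter. About 0.12 kg.
- bottle_short: The shorter brown glass reagent bottle, 60 mm tall: straight body 38 mm in diameter from the underside up to 36 mm, then shoulder and black screw cap, 30 mm in diameter, from 45 to 60 mm. Round and upright; origin: centre of its underside, z up; its yaw does not matter. About 0.07 kg.
- jar: Clear glass jar with a grey metal screw lid, 86 mm tall, 50 mm in diameter throughout. Round and upright; origin: centre of its underside, z up; its yaw does not matter. About 0.15 kg.
- crucible: White porcelain crucible with its lid, one piece, 58 mm tall with the small knob on the lid: foot 32 mm in diameter, widening to 46 mm at 20 mm height, straight-sided from 20 to 42 mm, then the lid, 49 mm in diameter, from 42 to 50 mm. Round and upright; origin: centre of its underside, z up; its yaw does not matter. About 0.09 kg.
- wash_bottle: White plastic wash bottle with spout and yellow cap, 68 mm in diameter, about 178 mm tall. Origin: centre of its underside. To be left where it is.
- tube_rack: Clear plastic test tube rack with six glass tubes, 70 by 170 mm (its x and y), 111 mm tall. Origin: centre of its underside. To be left where it is.
- carton: Pale green cardboard carton with lid, 62 by 112 mm (its x and y), 46 mm tall. Origin: centre of its underside. To be left where it is.
Mind the look-alikes: they are no part of the job. What is shaped like the bottle_short but turquoise is not meant.

How it is judged:
By the outcome, as a careful person would: the job done as asked, in the order asked, and still so for the second after the job is handed in, with the robot touching nothing.
It also fails if it takes over 122 s, if anything falls off the work surface, if the arm or the gripper's body presses on something with over 40 N, if the wrist force passes 120 N, or if a joint passes its speed limit or range.

## Working session

There is one attempt and no reset: what is moved stays moved. The work goes in short steps, Python scripts to look and compute and a tool call to move; the robot and the scene stay as the last step left them, time stands still between calls to the robot, and variables do not carry over. Pictures are saved under pics/ and viewed, about 12 in all and at most 16, crops included, and the job is handed in when it is done.

Besides the shell and the picture viewer there is one more tool, called after "Call:" by a JSON object that holds its "api" and its "payload", one argument or row to a line. carry_out: Moves the arm, as the interface text tells. Its arguments: {"type":"object","properties":{"deltas":{"type":"array","items":{"type":"array"}},"jaw":{"type":"number"},"squeeze":{"type":"number"}},"required":["deltas"]}

```bash
mkdir -p pics; ls; python3 - <<'E'
from workcell import read_state, grab_frame
import cv2,numpy as np
s=read_state();print({k:np.round(v,3).tolist() for k,v in s.items()})
for n in ("top","scene"):
    f=grab_frame(n);cv2.imwrite(f"pics/{n}0.png",f["frame"]);np.savez(f"{n}0.npz",**f)
    print(n,f["camera_matrix"].round(1).tolist(),f["world_to_cam"].round(3).tolist())
E
```

```text
pics
{'t': 0.0, 'qpos': [1.29, 0.092, 1.232, 0.0, 1.82, -0.057], 'qvel': [-0.0, -0.001, 0.0, 0.001, -0.0, -0.002], 'effort': [0.001, -44.645, -40.645, 0.07, 0.029, -0.0], 'tcp_pos': [0.133, 0.585, 0.233], 'orientation': [-3.14, -0.0, 2.918], 'wrist_force': [1.142, 0.892, -0.862], 'moment': [0.015, 0.002, -0.026], 'finger_gap': 0.088}
top [[397.1, 0.0, 263.7], [0.0, 397.1, 192.4], [0.0, 0.0, 1.0]] [[-0.001, -1.0, -0.005, 0.012], [-0.981, 0.002, -0.194, 0.581], [0.194, 0.005, -0.981, 1.128], [0.0, 0.0, 0.0, 1.0]]
scene [[355.6, 0.0, 260.9], [0.0, 355.6, 189.7], [0.0, 0.0, 1.0]] [[-0.489, 0.872, -0.006, 0.277], [0.645, 0.357, -0.675, -0.376], [-0.586, -0.334, -0.738, 1.439], [0.0, 0.0, 0.0, 1.0]]
```

View pics/top0.png

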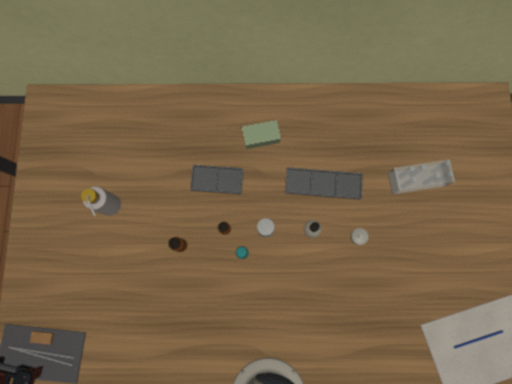

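View pics/scene0.png

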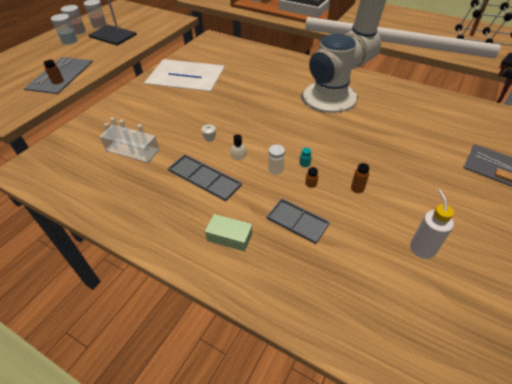

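The top view shows tray_two at (217,180), tray_three at (324,184), tall bottle (177,244), short bottle (224,228), turquoise look-alike (242,253), jar (265,227), lamp (314,228), crucible (360,236), carton (262,134), rack (422,177) and wash bottle (100,200). The scene view agrees with this.

```bash
cat > h.py <<'E'
import numpy as np, cv2
def ray(f,uv,z,T=None):
    """pixels -> world points on plane z. T = world_from_cam"""
    if T is None: T=np.linalg.inv(f["world_to_cam"])
    uv=np.atleast_2d(uv).astype(float)
    d=np.c_[uv,np.ones(len(uv))]@np.linalg.inv(f["camera_matrix"]).T@T[:3,:3].T
    return T[:3,3]+d*((z-T[2,3])/d[:,2])[:,None]
def cloud(f,T=None):
    if T is None: T=np.linalg.inv(f["world_to_cam"])
    v,u=np.mgrid[:384,:512]; z=f["z_map"]
    p=np.stack([u,v,np.ones_like(u)],-1)@np.linalg.inv(f["camera_matrix"]).T*z[...,None]
    P=p@T[:3,:3].T+T[:3,3]; P[z==0]=np.nan
    return P
E
python3 - <<'E'
from h import *
for n in("top","scene"):
    f=dict(np.load(n+"0.npz"));P=cloud(f)
    m=((P[...,2]>0.02)&(P[...,0]>0.3)&(P[...,0]<0.95)&(abs(P[...,1])<.6)).astype(np.uint8)
    k,l,st,c=cv2.connectedComponentsWithStats(m)
    print(n)
    for i in range(1,k):
        if st[i,4]<15: continue
        q=P[l==i]; zt=np.percentile(q[:,2],97); t=q[q[:,2]>zt-.012]
        print(st[i].tolist(),"zt %.3f"%zt,"topc",((t[:,:2].max(0)+t[:,:2].min(0))/2).round(3),t[:,:2].mean(0).round(3),"ext",np.ptp(q,axis=0).round(3))
f=dict(np.load("top0.npz"));b=f["frame"]
hsv=cv2.cvtColor(b,cv2.COLOR_BGR2HSV)
m=((hsv[...,1]<70)&(hsv[...,2]<120)).astype(np.uint8)
m[:150]=0;m[205:]=0;m[:,:180]=0;m[:,370:]=0
m=cv2.morphologyEx(m,cv2.MORPH_CLOSE,np.ones((5,5)))
for c in cv2.findContours(m,0,2)[0]:
    if cv2.contourArea(c)<300: continue
    p=ray(f,c[:,0],.012)[:,:2].astype(np.float32)*1000
    print("tray",cv2.minAreaRect(p))
E
```

```text
top
[242, 120, 39, 28, 757] zt 0.049 topc [0.774 0.02 ] [0.773 0.021] ext [0.08  0.118 0.031]
[389, 160, 66, 33, 1432] zt 0.111 topc [ 0.633 -0.469] [ 0.633 -0.469] ext [0.093 0.18  0.094]
[81, 187, 39, 29, 787] zt 0.172 topc [0.536 0.486] [0.545 0.485] ext [0.087 0.065 0.158]
[257, 218, 17, 19, 260] zt 0.089 topc [0.476 0.008] [0.476 0.008] ext [0.049 0.048 0.069]
[304, 220, 18, 18, 252] zt 0.083 topc [ 0.476 -0.135] [ 0.477 -0.134] ext [0.052 0.052 0.065]
[217, 222, 13, 13, 127] zt 0.063 topc [0.479 0.132] [0.479 0.133] ext [0.034 0.036 0.043]
[350, 228, 18, 17, 229] zt 0.057 topc [ 0.452 -0.271] [ 0.452 -0.27 ] ext [0.047 0.047 0.038]
[168, 237, 18, 15, 214] zt 0.098 topc [0.43  0.266] [0.429 0.266] ext [0.039 0.039 0.079]
[235, 246, 13, 13, 131] zt 0.063 topc [0.405 0.078] [0.406 0.078] ext [0.035 0.036 0.04 ]
scene
[99, 117, 59, 42, 1182] zt 0.111 topc [ 0.636 -0.472] [ 0.637 -0.47 ] ext [0.098 0.181 0.095]
[201, 124, 15, 14, 162] zt 0.057 topc [ 0.453 -0.274] [ 0.457 -0.271] ext [0.049 0.047 0.04 ]
[230, 134, 16, 23, 249] zt 0.083 topc [ 0.48  -0.137] [ 0.482 -0.136] ext [0.043 0.05  0.065]
[268, 144, 17, 27, 381] zt 0.088 topc [0.479 0.005] [0.482 0.006] ext [0.05  0.049 0.07 ]
[299, 147, 12, 17, 160] zt 0.062 topc [0.409 0.075] [0.411 0.075] ext [0.033 0.037 0.044]
[352, 163, 17, 26, 339] zt 0.097 topc [0.432 0.263] [0.435 0.263] ext [0.04  0.041 0.077]
[305, 167, 13, 17, 177] zt 0.063 topc [0.482 0.129] [0.485 0.131] ext [0.034 0.037 0.045]
[411, 189, 43, 67, 1462] zt 0.169 topc [0.538 0.483] [0.553 0.483] ext [0.093 0.067 0.159]
[204, 214, 48, 34, 1028] zt 0.049 topc [0.777 0.017] [0.779 0.019] ext [0.079 0.122 0.03 ]
tray ((619.55078125, -174.2042236328125), (236.56753540039062, 83.48442077636719), 85.18854522705078)
tray ((632.9671630859375, 158.5933380126953), (160.33766174316406, 83.16404724121094), 85.8613052368164)
```

Positions from both cameras agree to about 4 mm, and both trays are yawed by about -4.5°. I'll use one jaw direction, across the trays, for every pick and place. First I turn the wrist.

Call:
{"api": "carry_out", "payload": {
  "deltas": [
    [[0, 0, -0.3], [0, 0, 7]],
    [[0, 0, -0.3], [0, 0, 7]],
    [[0, 0, -0.3], [0, 0, 7]],
    [[0, 0, -0.3], [0, 0, 7]],
    [[0, 0, -0.3], [0, 0, 7]],
    [[0, 0, -0.3], [0, 0, 7]],
    [[0, 0, -0.3], [0, 0, 7]],
    [[0, 0, -0.3], [0, 0, 7]],
    [[0, 0, -0.3], [0, 0, 7]],
    [[0, 0, -0.3], [0, 0, 7]],
    [[0, 0, -0.3], [0, 0, 7]],
    [[0, 0, -0.3], [0, 0, 5]]
  ],
  "jaw": 8.7
}}

```text
t: 1.1
tcp_pos: [0.1325, 0.5829, 0.2607]
orientation: [-3.139, 0.018, 1.449]
wrist_force: [-0.2, 1.2, 0.2]
finger_gap: 0.0871
```

```bash
cat > go.py <<'E'
import sys,numpy as np
from workcell import read_state
from scipy.spatial.transform import Rotation as R
def need(p,yaw=85.5):
    s=read_state(); A=R.from_euler('xyz',s["orientation"]); G=R.from_euler('xyz',[180,0,yaw],degrees=True)
    print("t %.2f tcp"%s["t"],np.round(s["tcp_pos"],4),"gap %.4f"%s["finger_gap"],"F",np.round(s["wrist_force"],1))
    print("delta cm",(A.inv().apply(np.array(p)-s["tcp_pos"])*100).round(2),"turn deg",(A.inv()*G).as_rotvec(degrees=True).round(2))
if __name__=="__main__": need([float(a) for a in sys.argv[1:4]])
E
python3 go.py .43 .265 .25
```

```text
t 1.10 tcp [0.1325 0.5829 0.2607] gap 0.0871 F [-0.2  1.2  0.2]
delta cm [-27.93  33.38   1.48] turn deg [-0.18  1.01 -2.45]
```

Call:
{"api": "carry_out", "payload": {
  "deltas": [
    [[-2.3, 2.8, 0], [0, 0.5, -1.2]],
    [[-2.3, 2.8, 0], [0, 0.5, -1.2]],
    [[-2.3, 2.8, 0], [0, 0, 0]],
    [[-2.3, 2.8, 0], [0, 0, 0]],
    [[-2.3, 2.8, 0], [0, 0, 0]],
    [[-2.3, 2.8, 0], [0, 0, 0]],
    [[-2.3, 2.8, 0], [0, 0, 0]],
    [[-2.3, 2.8, 0], [0, 0, 0]],
    [[-2.3, 2.8, 0], [0, 0, 0]],
    [[-2.3, 2.8, 0], [0, 0, 0]],
    [[-2.3, 2.8, 0], [0, 0, 0]],
    [[-2.3, 2.8, 0], [0, 0, 0]]
  ]
}}

```text
t: 2.1
tcp_pos: [0.4492, 0.269, 0.2518]
orientation: [-3.131, 0.009, 1.5]
wrist_force: [0.3, 0.6, 0.5]
finger_gap: 0.0872
```

```bash
python3 go.py .43 .265 .25; python3 - <<'E'
from workcell import *
import cv2,numpy as np
s=read_state();f=grab_frame("wrist");cv2.imwrite("pics/w0.png",f["frame"]);np.savez("w0.npz",**f,p=s["tcp_pos"],o=s["orientation"])
print(f["camera_matrix"],f["tool_from_camera"].round(3))
E
```

```text
t 2.10 tcp [0.4492 0.269  0.2518] gap 0.0872 F [0.3 0.6 0.5]
delta cm [-0.54 -1.89  0.2 ] turn deg [-0.61  0.5   0.45]
[[290.00469358   0.         263.62421616]
 [  0.         290.00469358 194.63463225]
 [  0.           0.           1.        ]] [[ 0.    -0.958 -0.285  0.078]
 [ 1.    -0.     0.001  0.   ]
 [-0.001 -0.285  0.958 -0.15 ]
 [ 0.     0.     0.     1.   ]]
```

View pics/w0.png

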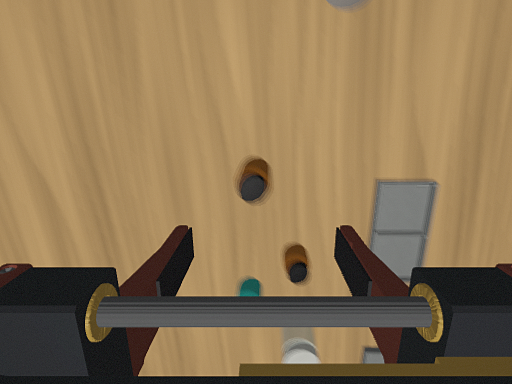

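The wrist view shows the tall bottle at (255,180), the short bottle at (296,263), the turquoise one at (249,290) and tray_two at (403,230). I'll check their positions from this view.

```bash
cat >> h.py <<'E'
from scipy.spatial.transform import Rotation as R
def wT(f,p,o):
    T=np.eye(4);T[:3,:3]=R.from_euler('xyz',o).as_matrix();T[:3,3]=p
    return T@f["tool_from_camera"]
def wobj(f,p,o,zmin=.02):
    P=cloud(f,wT(f,p,o))
    m=((P[...,2]>zmin)&(P[...,2]<.13)&(f["z_map"]>.12)).astype(np.uint8); m[225:,:195]=0;m[225:,333:]=0;m[290:]=0
    k,l,st,c=cv2.connectedComponentsWithStats(m)
    for i in range(1,k):
        if st[i,4]<80: continue
        q=P[l==i]; zt=np.percentile(q[:,2],95); t=q[q[:,2]>zt-.012]
        print(st[i].tolist(),"zt %.3f"%zt,"topc",((t[:,:2].max(0)+t[:,:2].min(0))/2).round(4),"ext",np.ptp(t,axis=0).round(3))
E
python3 - <<'E'
from h import *
f=dict(np.load("w0.npz"));wobj(f,f["p"],f["o"])
T=wT(f,f["p"],f["o"])
hsv=cv2.cvtColor(f["frame"],cv2.COLOR_BGR2HSV)
for uv in ([[376,180],[437,182]],):print(ray(f,uv,.014,T))
E
```

```text
[233, 157, 35, 44, 1206] zt 0.094 topc [0.4313 0.2652] ext [0.032 0.033 0.013]
[281, 247, 26, 35, 736] zt 0.059 topc [0.4808 0.1324] ext [0.03  0.03  0.014]
[235, 283, 23, 7, 121] zt 0.034 topc [0.4088 0.0902] ext [0.031 0.011 0.014]
[[0.59960776 0.24057757 0.014     ]
 [0.68268907 0.2320881  0.014     ]]
```

Call:
{"api": "carry_out", "payload": {
  "deltas": [
    [[-0.3, -1.0, 0], [-0.6, 0.5, 0.5]],
    [[-0.2, -0.8, 0], [0, 0, 0]],
    [[0, 0, 2.2], [0, 0, 0]],
    [[0, 0, 2.2], [0, 0, 0]],
    [[0, 0, 2.2], [0, 0, 0]],
    [[0, 0, 2.2], [0, 0, 0]],
    [[0, 0, 2.2], [0, 0, 0]],
    [[0, 0, 2.2], [0, 0, 0]],
    [[0, 0, 2.2], [0, 0, 0]],
    [[0, 0, 2], [0, 0, 0]],
    [[0, 0, 1.5], [0, 0, 0]]
  ]
}}

```text
t: 3.07
tcp_pos: [0.4312, 0.2616, 0.056]
orientation: [3.138, 0.001, 1.486]
wrist_force: [0.3, 0.0, -0.3]
finger_gap: 0.0872
```

```bash
python3 go.py .431 .265 .045
```

```text
t 3.07 tcp [0.4312 0.2616 0.056 ] gap 0.0872 F [ 0.3  0.  -0.3]
delta cm [ 0.34 -0.05  1.1 ] turn deg [ 0.18  0.07 -0.36]
```

Call:
{"api": "carry_out", "payload": {
  "deltas": [
    [[0.3, 0, 0.8], [0, 0, -0.3]],
    [[0.1, 0, 0.3], [0, 0, 0]]
  ]
}}

```text
t: 3.23
tcp_pos: [0.4281, 0.2659, 0.0407]
orientation: [-3.139, 0.004, 1.494]
wrist_force: [-0.0, -0.5, -0.0]
finger_gap: 0.087
```

Call:
{"api": "carry_out", "payload": {
  "deltas": [
    [[0, 0, 0], [0, 0, 0]],
    [[0, 0, 0], [0, 0, 0]],
    [[0, 0, 0], [0, 0, 0]],
    [[0, 0, 0], [0, 0, 0]],
    [[0, 0, 0], [0, 0, 0]],
    [[0, 0, 0], [0, 0, 0]]
  ],
  "jaw": 3.6,
  "squeeze": 20
}}

```text
t: 3.73
tcp_pos: [0.4288, 0.2682, 0.0446]
orientation: [3.14, 0.002, 1.497]
wrist_force: [0.6, -0.4, 0.5]
finger_gap: 0.0503
```

Call:
{"api": "carry_out", "payload": {
  "deltas": [
    [[0, 0, 0], [0, 0, 0]],
    [[0, 0, 0], [0, 0, 0]],
    [[0, 0, 0], [0, 0, 0]],
    [[0, 0, 0], [0, 0, 0]]
  ]
}}

```text
t: 4.07
tcp_pos: [0.4295, 0.2682, 0.0456]
orientation: [3.139, 0.001, 1.496]
wrist_force: [-0.6, 0.8, -2.2]
finger_gap: 0.0411
```

```bash
python3 - <<'E'
from workcell import *
import numpy as np
for i in range(8):
    s=read_state();print(s["t"],s["tcp_pos"],s["orientation"],s["finger_gap"],s["wrist_force"]);grab_frame("wrist")
E
```

```text
4.0667 [0.42951559 0.26818121 0.04560187] [3.13869031e+00 7.09344450e-04 1.49588471e+00] 0.04108159302554571 [-0.64498452  0.80822166 -2.15055622]
4.1167 [0.42944792 0.2681634  0.04548435] [3.13887542e+00 8.13885846e-04 1.49590449e+00] 0.04162616098417397 [ 0.65237749  0.34926207 -0.64952521]
4.1667 [0.42944234 0.26816547 0.04545917] [3.13886846e+00 8.44642938e-04 1.49593496e+00] 0.04170182415922044 [ 0.53725557 -0.20542931 -0.58101897]
4.2167 [0.42943772 0.26815913 0.04547359] [3.13891306e+00 8.49777670e-04 1.49592265e+00] 0.04154348210685612 [-0.55246453 -0.12852576 -0.55318165]
4.2667 [0.42944892 0.26817996 0.04551553] [3.13881928e+00 8.62561020e-04 1.49599306e+00] 0.041150952845644254 [-0.23373042  0.30133568 -2.2251418 ]
4.3167 [0.42945751 0.26821345 0.04551324] [3.13879247e+00 8.02766541e-04 1.49599532e+00] 0.041679547961005585 [-0.33934232 -0.17389854 -1.95467151]
4.3667 [0.42947558 0.26823584 0.04554686] [3.13876821e+00 7.61696492e-04 1.49604538e+00] 0.0414157090947439 [-0.34761389 -1.06306376 -1.1859324 ]
4.4167 [0.42949979 0.26823808 0.04557339] [3.13868033e+00 7.43200159e-04 1.49597205e+00] 0.04150213982323754 [ 0.18847513 -1.47550073 -1.5166099 ]
```

Call:
{"api": "carry_out", "payload": {
  "deltas": [
    [[0, 0, -0.4], [0, 0, 0]],
    [[0, 0, -0.8], [0, 0, 0]],
    [[0, 0, -1.2], [0, 0, 0]],
    [[0, 0, -1.5], [0, 0, 0]],
    [[0, 0, -1.5], [0, 0, 0]],
    [[0, 0, -1.2], [0, 0, 0]],
    [[0, 0, -0.8], [0, 0, 0]],
    [[0, 0, -0.4], [0, 0, 0]]
  ]
}}

```text
t: 5.13
tcp_pos: [0.429, 0.2683, 0.1317]
orientation: [3.138, 0.0, 1.496]
wrist_force: [-0.3, -0.4, -2.0]
finger_gap: 0.0415
```

```bash
python3 go.py .6365 .1995 .11
```

```text
t 5.13 tcp [0.429  0.2683 0.1317] gap 0.0415 F [-0.3 -0.4 -2. ]
delta cm [-5.31 21.2   2.25] turn deg [0.19 0.02 0.22]
```

Call:
{"api": "carry_out", "payload": {
  "deltas": [
    [[-0.25, 0.8, 0], [0, 0, 0.2]],
    [[-0.4, 1.6, 0], [0, 0, 0]],
    [[-0.6, 2.4, 0], [0, 0, 0]],
    [[-0.65, 2.6, 0], [0, 0, 0]],
    [[-0.65, 2.6, 0], [0, 0, 0]],
    [[-0.65, 2.6, 0], [0, 0, 0]],
    [[-0.65, 2.6, 0], [0, 0, 0]],
    [[-0.65, 2.5, 0], [0, 0, 0]],
    [[-0.4, 1.6, 0], [0, 0, 0]],
    [[-0.2, 0.8, 0], [0, 0, 0]],
    [[0, 0, 0], [0, 0, 0]]
  ]
}}

```text
t: 6.05
tcp_pos: [0.6371, 0.1951, 0.1264]
orientation: [-3.141, 0.002, 1.493]
wrist_force: [0.3, 0.2, -0.5]
finger_gap: 0.0415
```

```bash
python3 go.py .6365 .1995 .0486; python3 - <<'E'
from workcell import *
import cv2,numpy as np
from h import *
f=grab_frame("top");np.savez("top1.npz",**f);g=grab_frame("scene")
a=cv2.resize(f["frame"][140:260,130:390],None,fx=3,fy=3,interpolation=cv2.INTER_CUBIC)
b=cv2.resize(g["frame"][90:240,200:460],None,fx=3,fy=3,interpolation=cv2.INTER_CUBIC)[:440]
s=cv2.vconcat([a[:200],b[:390]]);cv2.imwrite("pics/c1.png",s);print(s.shape)
E
```

```text
t 6.05 tcp [0.6371 0.1951 0.1264] gap 0.0415 F [ 0.3  0.2 -0.5]
delta cm [ 0.45 -0.09  7.78] turn deg [-0.06  0.13  0.02]
(590, 780, 3)
```

View pics/c1.png

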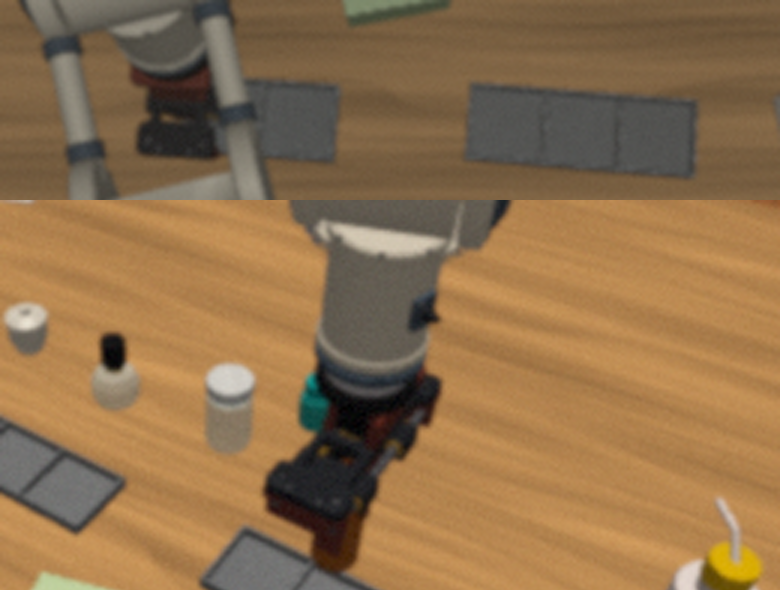

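The bottle hangs upright over the left bay of tray_two.

Call:
{"api": "carry_out", "payload": {
  "deltas": [
    [[0.2, -0.1, 0.8], [0, 0, 0]],
    [[0.2, 0, 1.2], [0, 0, 0]],
    [[0, 0, 1.2], [0, 0, 0]],
    [[0, 0, 1.2], [0, 0, 0]],
    [[0, 0, 0.8], [0, 0, 0]],
    [[0, 0, 0.4], [0, 0, 0]],
    [[0, 0, 0.1], [0, 0, 0]],
    [[0, 0, 0], [0, 0, 0]]
  ]
}}

```text
t: 6.82
tcp_pos: [0.6292, 0.2037, 0.0623]
orientation: [-3.136, 0.002, 1.499]
wrist_force: [0.2, -1.0, -0.9]
finger_gap: 0.0416
```

```bash
python3 go.py .6365 .1995 .0486
```

```text
t 6.82 tcp [0.6292 0.2037 0.0623] gap 0.0416 F [ 0.2 -1.  -0.9]
delta cm [-0.37  0.76  1.37] turn deg [-0.31  0.12  0.39]
```

Call:
{"api": "carry_out", "payload": {
  "deltas": [
    [[-0.15, 0.3, 0], [-0.2, 0.1, 0.3]],
    [[-0.1, 0.3, 0], [0, 0, 0]],
    [[0, 0.1, 0], [0, 0, 0]],
    [[0, 0, 0.2], [0, 0, 0]],
    [[0, 0, 0.3], [0, 0, 0]],
    [[0, 0, 0.2], [0, 0, 0]],
    [[0, 0, 0.1], [0, 0, 0]],
    [[0, 0, 0], [0, 0, 0]]
  ]
}}

```text
t: 7.48
tcp_pos: [0.6387, 0.2002, 0.0565]
orientation: [3.138, -0.001, 1.493]
wrist_force: [-0.2, 0.0, -1.7]
finger_gap: 0.0417
```

```bash
python3 go.py .6365 .1995 .0486
```

```text
t 7.48 tcp [0.6387 0.2002 0.0565] gap 0.0417 F [-0.2  0.  -1.7]
delta cm [-0.09 -0.21  0.79] turn deg [ 0.18 -0.08  0.01]
```

Call:
{"api": "carry_out", "payload": {
  "deltas": [
    [[0, -0.1, 0.2], [0, 0, 0]],
    [[0, 0, 0.15], [0, 0, 0]],
    [[0, 0, 0.15], [0, 0, 0]],
    [[0, 0, 0.1], [0, 0, 0]],
    [[0, 0, 0.05], [0, 0, 0]],
    [[0, 0, 0.05], [0, 0, 0]],
    [[0, 0, 0], [0, 0, 0]]
  ]
}}

```text
t: 8.07
tcp_pos: [0.6373, 0.2005, 0.0486]
orientation: [3.139, -0.001, 1.493]
wrist_force: [-0.5, -0.1, -1.3]
finger_gap: 0.0421
```

```bash
python3 go.py .6365 .1995 .0486
```

```text
t 8.07 tcp [0.6373 0.2005 0.0486] gap 0.0421 F [-0.5 -0.1 -1.3]
delta cm [-0.11 -0.07 -0.  ] turn deg [ 0.16 -0.07  0.03]
```

Call:
{"api": "carry_out", "payload": {
  "deltas": [
    [[0, 0, 0.06], [0, 0, 0]],
    [[0, 0, 0.06], [0, 0, 0]],
    [[0, 0, 0.05], [0, 0, 0]]
  ]
}}

```text
t: 8.32
tcp_pos: [0.6374, 0.2005, 0.0485]
orientation: [3.138, -0.001, 1.493]
wrist_force: [-1.6, 0.5, 1.4]
finger_gap: 0.0416
```

It has touched down: the force went from -1.3 to +1.4 N and z has stopped changing. Releasing.

Call:
{"api": "carry_out", "payload": {
  "deltas": [
    [[0, 0, 0], [0, 0, 0]],
    [[0, 0, 0], [0, 0, 0]],
    [[0, 0, 0], [0, 0, 0]],
    [[0, 0, 0], [0, 0, 0]]
  ],
  "jaw": 7.0
}}

```text
t: 8.65
tcp_pos: [0.6382, 0.2007, 0.049]
orientation: [3.136, -0.002, 1.493]
wrist_force: [-0.0, -0.4, 0.0]
finger_gap: 0.0644
```

Call:
{"api": "carry_out", "payload": {
  "deltas": [
    [[0, 0, -0.5], [0, 0, 0]],
    [[0, 0, -1.5], [0, 0, 0]],
    [[0, 0, -2], [0, 0, 0]],
    [[0, 0, -2], [0, 0, 0]],
    [[0, 0, -1.5], [0, 0, 0]],
    [[0, 0, -0.5], [0, 0, 0]]
  ]
}}

```text
t: 9.15
tcp_pos: [0.6363, 0.2002, 0.1297]
orientation: [3.141, -0.0, 1.493]
wrist_force: [-0.2, -0.9, -0.1]
finger_gap: 0.0705
```

```bash
python3 go.py .4775 -.135 .16
```

```text
t 9.15 tcp [0.6363 0.2002 0.1297] gap 0.0705 F [-0.2 -0.9 -0.1]
delta cm [-34.65 -13.22  -3.04] turn deg [ 0.01 -0.02  0.03]
```

Call:
{"api": "carry_out", "payload": {
  "deltas": [
    [[-1.5, -0.6, -0.8], [0, 0, 0]],
    [[-3, -1.15, -0.8], [0, 0, 0]],
    [[-3.3, -1.25, -0.5], [0, 0, 0]],
    [[-3.3, -1.25, 0], [0, 0, 0]],
    [[-3.3, -1.25, 0], [0, 0, 0]],
    [[-3.3, -1.25, 0], [0, 0, 0]],
    [[-3.3, -1.25, 0], [0, 0, 0]],
    [[-3.3, -1.25, 0], [0, 0, 0]],
    [[-3.3, -1.25, 0], [0, 0, 0]],
    [[-3, -1.15, 0], [0, 0, 0]],
    [[-1.5, -0.6, 0], [0, 0, 0]],
    [[-0.5, -0.2, 0], [0, 0, 0]]
  ],
  "jaw": 6.5
}}

```text
t: 10.15
tcp_pos: [0.481, -0.1255, 0.15]
orientation: [3.136, -0.001, 1.499]
wrist_force: [1.2, -0.3, -0.1]
finger_gap: 0.0648
```

```bash
python3 go.py .4775 -.135 .06; python3 - <<'E'
from workcell import *
from h import *
s=read_state();f=grab_frame("wrist");cv2.imwrite("pics/w2.png",f["frame"]);wobj(f,s["tcp_pos"],s["orientation"],.008)
np.savez("w2.npz",**f,p=s["tcp_pos"],o=s["orientation"])
E
```

```text
t 10.15 tcp [ 0.481  -0.1255  0.15  ] gap 0.0648 F [ 1.2 -0.3 -0.1]
delta cm [-0.98 -0.33  9.  ] turn deg [ 0.32 -0.05  0.39]
[206, 0, 75, 78, 4714] zt 0.086 topc [0.4777 0.0011] ext [0.049 0.042 0.013]
[358, 108, 100, 117, 1972] zt 0.014 topc [ 0.6266 -0.1172] ext [0.091 0.125 0.007]
[234, 172, 54, 66, 2588] zt 0.081 topc [ 0.4785 -0.1359] ext [0.027 0.028 0.013]
```

View pics/w2.png

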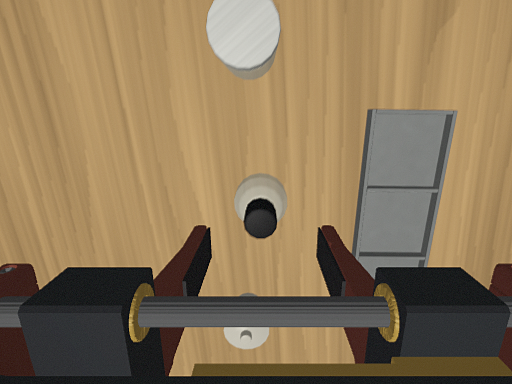

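The lamp's cap is at (260,218), the jar lid at (243,28) and tray_three's far corners at (369,109) and (457,111).

Call:
{"api": "carry_out", "payload": {
  "deltas": [
    [[-0.5, -0.15, 0], [0.3, 0, 0.4]],
    [[-0.4, -0.1, 0.4], [0, 0, 0]],
    [[-0.1, 0, 1], [0, 0, 0]],
    [[0, 0, 1.4], [0, 0, 0]],
    [[0, 0, 1.4], [0, 0, 0]],
    [[0, 0, 1.4], [0, 0, 0]],
    [[0, 0, 1], [0, 0, 0]],
    [[0, 0, 0.5], [0, 0, 0]],
    [[0, 0, 0.1], [0, 0, 0]]
  ]
}}

```text
t: 10.95
tcp_pos: [0.4805, -0.1294, 0.07]
orientation: [-3.14, -0.004, 1.5]
wrist_force: [0.4, -0.3, 0.3]
finger_gap: 0.0651
```

```bash
python3 go.py .4785 -.136 .06;  python3 - <<'E'
from h import *
f=dict(np.load("w2.npz"))
print(ray(f,[[369,109],[457,111],[357,253],[430,256]],.014,wT(f,f["p"],f["o"])).round(4))
E
```

```text
t 10.95 tcp [ 0.4805 -0.1294  0.07  ] gap 0.0651 F [ 0.4 -0.3  0.3]
delta cm [-0.68 -0.15  1.  ] turn deg [-0.09 -0.22  0.43]
[[ 0.5875 -0.0552  0.014 ]
 [ 0.6712 -0.0631  0.014 ]
 [ 0.5792 -0.2063  0.014 ]
 [ 0.6596 -0.216   0.014 ]]
```

Call:
{"api": "carry_out", "payload": {
  "deltas": [
    [[-0.4, -0.1, 0.4], [0, -0.2, 0.4]],
    [[-0.3, -0.05, 0.4], [0, 0, 0]],
    [[0, 0, 0.1], [0, 0, 0]],
    [[0, 0, 0], [0, 0, 0]]
  ]
}}

```text
t: 11.28
tcp_pos: [0.4789, -0.1363, 0.0605]
orientation: [-3.141, 0.0, 1.494]
wrist_force: [0.2, 0.1, 0.3]
finger_gap: 0.0648
```

Call:
{"api": "carry_out", "payload": {
  "deltas": [
    [[0, 0, 0], [0, 0, 0]],
    [[0, 0, 0], [0, 0, 0]],
    [[0, 0, 0], [0, 0, 0]],
    [[0, 0, 0], [0, 0, 0]],
    [[0, 0, 0], [0, 0, 0]],
    [[0, 0, 0], [0, 0, 0]],
    [[0, 0, 0], [0, 0, 0]],
    [[0, 0, 0], [0, 0, 0]]
  ],
  "jaw": 2.2
}}

```text
t: 11.95
tcp_pos: [0.4798, -0.137, 0.0628]
orientation: [3.139, 0.001, 1.493]
wrist_force: [-0.3, -0.1, 0.0]
finger_gap: 0.0274
```

Call:
{"api": "carry_out", "payload": {
  "deltas": [
    [[0, 0, 0], [0, 0, 0]],
    [[0, 0, -0.4], [0, 0, 0]],
    [[0, 0, -0.8], [0, 0, 0]],
    [[0, 0, -1.2], [0, 0, 0]],
    [[0, 0, -1.2], [0, 0, 0]],
    [[0, 0, -0.9], [0, 0, 0]],
    [[0, 0, -0.4], [0, 0, 0]],
    [[0, 0, 0], [0, 0, 0]]
  ]
}}

```text
t: 12.62
tcp_pos: [0.4797, -0.1369, 0.1176]
orientation: [3.139, 0.001, 1.493]
wrist_force: [0.3, 0.4, -1.4]
finger_gap: 0.0274
```

```bash
python3 go.py .6305 .1185 .0658
```

```text
t 12.62 tcp [ 0.4797 -0.1369  0.1176] gap 0.0274 F [ 0.3  0.4 -1.4]
delta cm [26.64 13.03  5.18] turn deg [0.15 0.06 0.04]
```

Call:
{"api": "carry_out", "payload": {
  "deltas": [
    [[1, 0.5, 0], [0, 0, 0]],
    [[2, 1, 0], [0, 0, 0]],
    [[2.7, 1.3, 0], [0, 0, 0]],
    [[2.7, 1.3, 0], [0, 0, 0]],
    [[2.7, 1.3, 0], [0, 0, 0]],
    [[2.7, 1.3, 0], [0, 0, 0]],
    [[2.7, 1.3, 0], [0, 0, 0]],
    [[2.7, 1.3, 0], [0, 0, 0]],
    [[2.7, 1.3, 0], [0, 0, 0]],
    [[2.1, 1, 0], [0, 0, 0]],
    [[1.4, 0.7, 0], [0, 0, 0]],
    [[0.4, 0.2, 0], [0, 0, 0]]
  ]
}}

```text
t: 13.62
tcp_pos: [0.6308, 0.1299, 0.1115]
orientation: [-3.139, 0.0, 1.489]
wrist_force: [-0.2, 0.0, -1.0]
finger_gap: 0.0275
```

```bash
python3 go.py .6305 .1185 .0658; python3 - <<'E'
from workcell import *
from h import *
s=read_state();f=grab_frame("wrist");cv2.imwrite("pics/w3.png",f["frame"]);wobj(f,s["tcp_pos"],s["orientation"],.02)
np.savez("w3.npz",**f,p=s["tcp_pos"],o=s["orientation"])
E
```

```text
t 13.62 tcp [0.6308 0.1299 0.1115] gap 0.0275 F [-0.2  0.  -1. ]
delta cm [-1.14  0.07  4.57] turn deg [-0.14  0.   -0.19]
[234, 92, 64, 66, 3355] zt 0.097 topc [0.6379 0.1971] ext [0.033 0.033 0.005]
[218, 182, 93, 107, 6397] zt 0.130 topc [0.6324 0.1306] ext [0.046 0.028 0.012]
[48, 193, 68, 32, 1510] zt 0.059 topc [0.4827 0.1386] ext [0.028 0.015 0.013]
```

View pics/w3.png

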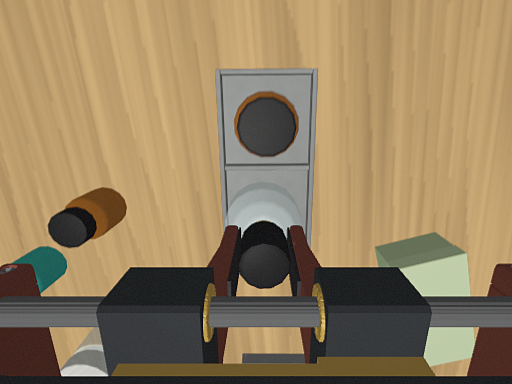

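The tall bottle stands upright and centred in its bay at (267,124). The held lamp hangs straight and still needs 11 mm in -y.

Call:
{"api": "carry_out", "payload": {
  "deltas": [
    [[-0.5, 0.05, 0], [0, 0, 0]],
    [[-0.4, 0, 0], [0, 0, 0]],
    [[-0.1, 0, 0.3], [0, 0, 0]],
    [[0, 0, 0.6], [0, 0, 0]],
    [[0, 0, 0.8], [0, 0, 0]],
    [[0, 0, 0.6], [0, 0, 0]],
    [[0, 0, 0.3], [0, 0, 0]],
    [[0, 0, 0.1], [0, 0, 0]],
    [[0, 0, 0], [0, 0, 0]]
  ]
}}

```text
t: 14.42
tcp_pos: [0.6276, 0.1135, 0.0797]
orientation: [-3.135, 0.003, 1.483]
wrist_force: [0.7, 0.7, -1.8]
finger_gap: 0.0276
```

```bash
python3 go.py .6305 .1185 .0658
```

```text
t 14.42 tcp [0.6276 0.1135 0.0797] gap 0.0276 F [ 0.7  0.7 -1.8]
delta cm [0.53 0.26 1.39] turn deg [-0.37  0.15 -0.5 ]
```

Call:
{"api": "carry_out", "payload": {
  "deltas": [
    [[0.25, 0.15, 0], [-0.3, 0.1, -0.4]],
    [[0.15, 0.05, 0], [0, 0, 0]],
    [[0, 0, 0.1], [0, 0, 0]],
    [[0, 0, 0.2], [0, 0, 0]],
    [[0, 0, 0.2], [0, 0, 0]],
    [[0, 0, 0.2], [0, 0, 0]],
    [[0, 0, 0.15], [0, 0, 0]],
    [[0, 0, 0.05], [0, 0, 0]],
    [[0, 0, 0], [0, 0, 0]]
  ]
}}

```text
t: 15.17
tcp_pos: [0.6307, 0.1185, 0.0708]
orientation: [3.141, 0.0, 1.492]
wrist_force: [0.9, 0.3, -1.6]
finger_gap: 0.0276
```

```bash
python3 go.py .6305 .1185 .0658
```

```text
t 15.17 tcp [0.6307 0.1185 0.0708] gap 0.0276 F [ 0.9  0.3 -1.6]
delta cm [ 0.   -0.02  0.5 ] turn deg [ 0.05  0.01 -0.  ]
```

Call:
{"api": "carry_out", "payload": {
  "deltas": [
    [[0, 0, 0.12], [0, 0, 0]],
    [[0, 0, 0.12], [0, 0, 0]],
    [[0, 0, 0.1], [0, 0, 0]],
    [[0, 0, 0.08], [0, 0, 0]],
    [[0, 0, 0.06], [0, 0, 0]],
    [[0, 0, 0.05], [0, 0, 0]]
  ]
}}

```text
t: 15.67
tcp_pos: [0.6308, 0.1184, 0.0658]
orientation: [3.14, -0.0, 1.492]
wrist_force: [-2.2, -0.8, 2.3]
finger_gap: 0.0273
```

Call:
{"api": "carry_out", "payload": {
  "deltas": [
    [[0, 0, 0.05], [0, 0, 0]],
    [[0, 0, 0.05], [0, 0, 0]]
  ]
}}

```text
t: 15.83
tcp_pos: [0.6308, 0.1185, 0.0658]
orientation: [3.14, -0.0, 1.492]
wrist_force: [-1.0, -1.4, 1.6]
finger_gap: 0.0278
```

The lamp is down. Releasing, rising and moving on to the jar.

Call:
{"api": "carry_out", "payload": {
  "deltas": [
    [[0, 0, 0], [0, 0, 0]],
    [[0, 0, 0], [0, 0, 0]],
    [[0, 0, 0], [0, 0, 0]],
    [[0, 0, -0.5], [0, 0, 0]],
    [[0, 0, -1.5], [0, 0, 0]],
    [[0, 0, -2], [0, 0, 0]],
    [[0, 0, -2], [0, 0, 0]],
    [[0, 0, -1], [0, 0, 0]],
    [[0, 0, -0.3], [0, 0, 0]]
  ],
  "jaw": 6.5
}}

```text
t: 16.58
tcp_pos: [0.6304, 0.1183, 0.1406]
orientation: [3.141, 0.0, 1.492]
wrist_force: [-0.3, 0.3, 0.1]
finger_gap: 0.065
```

```bash
python3 go.py .477 .0065 .14
```

```text
t 16.58 tcp [0.6304 0.1183 0.1406] gap 0.0650 F [-0.3  0.3  0.1]
delta cm [-12.35 -14.41   0.05] turn deg [ 0.03  0.02 -0.02]
```

Call:
{"api": "carry_out", "payload": {
  "deltas": [
    [[-0.8, -0.9, 0], [0, 0, 0]],
    [[-1.6, -1.9, 0], [0, 0, 0]],
    [[-2, -2.3, 0], [0, 0, 0]],
    [[-2, -2.3, 0], [0, 0, 0]],
    [[-2, -2.3, 0], [0, 0, 0]],
    [[-1.8, -2.1, 0], [0, 0, 0]],
    [[-1.2, -1.5, 0], [0, 0, 0]],
    [[-0.5, -0.6, 0], [0, 0, 0]],
    [[0, 0, 0], [0, 0, 0]],
    [[0, 0, 0], [0, 0, 0]]
  ],
  "jaw": 8.2
}}

```text
t: 17.42
tcp_pos: [0.477, 0.0075, 0.136]
orientation: [3.14, -0.0, 1.493]
wrist_force: [-0.3, 0.1, 0.0]
finger_gap: 0.082
```

```bash
python3 go.py .477 .0065 .052; python3 - <<'E'
from workcell import *
from h import *
s=read_state();f=grab_frame("wrist");wobj(f,s["tcp_pos"],s["orientation"],.02)
E
```

```text
t 17.42 tcp [0.477  0.0075 0.136 ] gap 0.0820 F [-0.3  0.1  0. ]
delta cm [-0.1 -0.   8.4] turn deg [ 0.09 -0.02  0.05]
[404, 11, 108, 76, 5678] zt 0.084 topc [0.6294 0.1185] ext [0.028 0.027 0.014]
[232, 19, 48, 57, 2109] zt 0.060 topc [0.4807 0.1309] ext [0.03  0.03  0.014]
[146, 104, 55, 46, 1924] zt 0.059 topc [0.4075 0.0761] ext [0.03  0.03  0.013]
[231, 171, 67, 79, 4065] zt 0.085 topc [0.4777 0.0058] ext [0.05  0.049 0.014]
```

Call:
{"api": "carry_out", "payload": {
  "deltas": [
    [[-0.1, 0, 0.4], [0, 0, 0]],
    [[-0.1, 0, 1], [0, 0, 0]],
    [[-0.1, 0, 1.3], [0, 0, 0]],
    [[0, 0, 1.3], [0, 0, 0]],
    [[0, 0, 1.3], [0, 0, 0]],
    [[0, 0, 1.2], [0, 0, 0]],
    [[0, 0, 0.7], [0, 0, 0]],
    [[0, 0, 0.3], [0, 0, 0]],
    [[0, 0, 0.1], [0, 0, 0]],
    [[0, 0, 0], [0, 0, 0]]
  ]
}}

```text
t: 18.3
tcp_pos: [0.4804, 0.0086, 0.0495]
orientation: [-3.137, -0.001, 1.5]
wrist_force: [-0.9, 0.2, 0.1]
finger_gap: 0.0817
```

```bash
python3 go.py .4777 .0058 .052
```

```text
t 18.30 tcp [0.4804 0.0086 0.0495] gap 0.0817 F [-0.9  0.2  0.1]
delta cm [-0.29 -0.25 -0.25] turn deg [-0.24 -0.08  0.45]
```

Call:
{"api": "carry_out", "payload": {
  "deltas": [
    [[-0.2, -0.2, 0], [-0.2, 0, 0.4]],
    [[-0.1, 0, 0], [0, 0, 0]],
    [[0, 0, 0], [0, 0, 0]],
    [[0, 0, 0], [0, 0, 0]],
    [[0, 0, 0], [0, 0, 0]],
    [[0, 0, 0], [0, 0, 0]],
    [[0, 0, 0], [0, 0, 0]],
    [[0, 0, 0], [0, 0, 0]],
    [[0, 0, 0], [0, 0, 0]]
  ],
  "jaw": 4.4
}}

```text
t: 19.05
tcp_pos: [0.4794, 0.0053, 0.0522]
orientation: [3.138, -0.002, 1.492]
wrist_force: [-0.8, -0.2, -1.8]
finger_gap: 0.0498
```

```bash
python3 go.py .626 -.0985 .12
```

```text
t 19.05 tcp [0.4794 0.0053 0.0522] gap 0.0498 F [-0.8 -0.2 -1.8]
delta cm [-9.19 15.46 -6.74] turn deg [ 0.22 -0.09  0.  ]
```

Call:
{"api": "carry_out", "payload": {
  "deltas": [
    [[0, 0, -0.4], [0, 0, 0]],
    [[0, 0, -0.9], [0, 0, 0]],
    [[0, 0, -1.2], [0, 0, 0]],
    [[0, 0, -1.2], [0, 0, 0]],
    [[0, 0, -0.8], [0, 0, 0]],
    [[0, 0, -0.4], [0, 0, 0]],
    [[0, 0, 0], [0, 0, 0]],
    [[-0.5, 0.8, 0], [0, 0, 0]],
    [[-1, 1.7, 0], [0, 0, 0]],
    [[-1.4, 2.3, 0], [0, 0, 0]],
    [[-1.4, 2.3, 0], [0, 0, 0]],
    [[-1.4, 2.3, 0], [0, 0, 0]]
  ]
}}

```text
t: 20.05
tcp_pos: [0.5714, -0.0595, 0.1085]
orientation: [3.134, -0.002, 1.497]
wrist_force: [-0.1, -0.4, -1.7]
finger_gap: 0.05
```

Call:
{"api": "carry_out", "payload": {
  "deltas": [
    [[-1.3, 2.2, 0], [0, 0, 0]],
    [[-1, 1.7, 0], [0, 0, 0]],
    [[-0.6, 1, 0], [0, 0, 0]],
    [[-0.2, 0.4, 0], [0, 0, 0]],
    [[0, 0, 0], [0, 0, 0]]
  ]
}}

```text
t: 20.47
tcp_pos: [0.6279, -0.1023, 0.1024]
orientation: [3.139, -0.001, 1.493]
wrist_force: [-0.1, 0.5, -2.9]
finger_gap: 0.0496
```

```bash
python3 go.py .626 -.0985 .0552
```

```text
t 20.47 tcp [ 0.6279 -0.1023  0.1024] gap 0.0496 F [-0.1  0.5 -2.9]
delta cm [ 0.36 -0.23  4.72] turn deg [ 0.14 -0.08  0.07]
```

Call:
{"api": "carry_out", "payload": {
  "deltas": [
    [[0.2, -0.1, 0], [0, 0, 0]],
    [[0.1, -0.1, 0.3], [0, 0, 0]],
    [[0, 0, 0.6], [0, 0, 0]],
    [[0, 0, 0.8], [0, 0, 0]],
    [[0, 0, 0.6], [0, 0, 0]],
    [[0, 0, 0.3], [0, 0, 0]],
    [[0, 0, 0.1], [0, 0, 0]],
    [[0, 0, 0], [0, 0, 0]]
  ]
}}

```text
t: 21.13
tcp_pos: [0.6229, -0.0961, 0.0708]
orientation: [-3.14, -0.002, 1.496]
wrist_force: [0.3, 1.3, -2.3]
finger_gap: 0.0492
```

```bash
python3 go.py .626 -.0985 .0552
```

```text
t 21.13 tcp [ 0.6229 -0.0961  0.0708] gap 0.0492 F [ 0.3  1.3 -2.3]
delta cm [-0.22  0.32  1.56] turn deg [-0.08 -0.14  0.22]
```

Call:
{"api": "carry_out", "payload": {
  "deltas": [
    [[-0.1, 0.15, 0], [0, 0, 0.2]],
    [[-0.1, 0.1, 0.1], [0, 0, 0]],
    [[0, 0, 0.2], [0, 0, 0]],
    [[0, 0, 0.25], [0, 0, 0]],
    [[0, 0, 0.25], [0, 0, 0]],
    [[0, 0, 0.2], [0, 0, 0]],
    [[0, 0, 0.1], [0, 0, 0]],
    [[0, 0, 0.05], [0, 0, 0]],
    [[0, 0, 0], [0, 0, 0]]
  ]
}}

```text
t: 21.88
tcp_pos: [0.6262, -0.0988, 0.0591]
orientation: [3.141, -0.002, 1.492]
wrist_force: [-0.3, -0.3, -2.7]
finger_gap: 0.0494
```

```bash
python3 go.py .626 -.0985 .0552
```

```text
t 21.88 tcp [ 0.6262 -0.0988  0.0591] gap 0.0494 F [-0.3 -0.3 -2.7]
delta cm [ 0.03 -0.02  0.39] turn deg [ 0.03 -0.12 -0.01]
```

Call:
{"api": "carry_out", "payload": {
  "deltas": [
    [[0, 0, 0.1], [0, 0, 0]],
    [[0, 0, 0.1], [0, 0, 0]],
    [[0, 0, 0.08], [0, 0, 0]],
    [[0, 0, 0.06], [0, 0, 0]],
    [[0, 0, 0.06], [0, 0, 0]],
    [[0, 0, 0.05], [0, 0, 0]],
    [[0, 0, 0.05], [0, 0, 0]]
  ]
}}

```text
t: 22.47
tcp_pos: [0.6263, -0.0988, 0.0553]
orientation: [3.14, -0.002, 1.492]
wrist_force: [-2.5, 0.4, 1.7]
finger_gap: 0.0496
```

Call:
{"api": "carry_out", "payload": {
  "deltas": [
    [[0, 0, 0.05], [0, 0, 0]]
  ]
}}

```text
t: 22.55
tcp_pos: [0.6263, -0.0988, 0.0552]
orientation: [3.14, -0.002, 1.492]
wrist_force: [-2.6, 0.4, 1.8]
finger_gap: 0.0496
```

The jar is down. Releasing and heading for the crucible at about (0.453, -0.271).

Call:
{"api": "carry_out", "payload": {
  "deltas": [
    [[0, 0, 0], [0, 0, 0]],
    [[0, 0, 0], [0, 0, 0]],
    [[0, 0, 0], [0, 0, 0]],
    [[0, 0, 0], [0, 0, 0]],
    [[0, 0, -0.5], [0, 0, 0]],
    [[0, 0, -1.5], [0, 0, 0]],
    [[0, 0, -2], [0, 0, 0]],
    [[0, 0, -2], [0, 0, 0]],
    [[0, 0, -1], [0, 0, 0]],
    [[0, 0, -0.3], [0, 0, 0]]
  ],
  "jaw": 8.0
}}

```text
t: 23.38
tcp_pos: [0.626, -0.0988, 0.1303]
orientation: [3.141, -0.002, 1.492]
wrist_force: [-0.7, -0.4, -0.7]
finger_gap: 0.0798
```

```bash
python3 go.py .453 -.271 .13
```

```text
t 23.38 tcp [ 0.626  -0.0988  0.1303] gap 0.0798 F [-0.7 -0.4 -0.7]
delta cm [-18.52 -15.89  -0.02] turn deg [ 0.03 -0.12 -0.01]
```

Call:
{"api": "carry_out", "payload": {
  "deltas": [
    [[-1, -0.9, 0], [0, 0, 0]],
    [[-2.2, -1.9, 0], [0, 0, 0]],
    [[-2.6, -2.2, 0], [0, 0, 0]],
    [[-2.6, -2.2, 0], [0, 0, 0]],
    [[-2.6, -2.2, 0], [0, 0, 0]],
    [[-2.6, -2.2, 0], [0, 0, 0]],
    [[-2.3, -2, 0], [0, 0, 0]],
    [[-1.5, -1.3, 0], [0, 0, 0]],
    [[-0.6, -0.5, 0], [0, 0, 0]],
    [[0, 0, 0], [0, 0, 0]],
    [[0, 0, 0], [0, 0, 0]]
  ]
}}

```text
t: 24.3
tcp_pos: [0.4429, -0.274, 0.1193]
orientation: [-3.132, -0.005, 1.493]
wrist_force: [0.6, 1.5, 0.7]
finger_gap: 0.0801
```

```bash
python3 go.py .453 -.271 .038; python3 - <<'E'
from workcell import *
from h import *
s=read_state();f=grab_frame("wrist");wobj(f,s["tcp_pos"],s["orientation"],.02);cv2.imwrite("pics/w5.png",f["frame"])
E
```

```text
t 24.30 tcp [ 0.4429 -0.274   0.1193] gap 0.0801 F [0.6 1.5 0.7]
delta cm [0.33 1.06 8.12] turn deg [-0.54 -0.29  0.03]
[247, 173, 59, 60, 2762] zt 0.055 topc [ 0.453  -0.2723] ext [0.048 0.048 0.014]
[195, 227, 5, 40, 135] zt 0.118 topc [ 0.4036 -0.2709] ext [0.002 0.02  0.012]
[328, 227, 5, 40, 137] zt 0.117 topc [ 0.4837 -0.2772] ext [0.003 0.02  0.013]
```

View pics/w5.png

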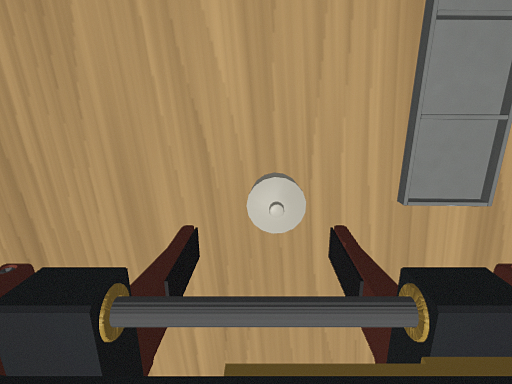

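The crucible lid is centred at (277,205). Align, then descend.

Call:
{"api": "carry_out", "payload": {
  "deltas": [
    [[0.1, 0.5, 0], [-0.5, -0.3, 0]],
    [[0, 0.4, 0], [0, 0, 0]],
    [[0, 0.1, 0.4], [0, 0, 0]],
    [[0, 0, 1], [0, 0, 0]],
    [[-0.1, 0, 1.3], [0, 0, 0]],
    [[0, 0, 1.3], [0, 0, 0]],
    [[0, 0, 1.3], [0, 0, 0]],
    [[0, 0, 0.8], [0, 0, 0]],
    [[0, 0, 0.4], [0, 0, 0]],
    [[0, 0, 0.1], [0, 0, 0]],
    [[0, 0, 0], [0, 0, 0]]
  ]
}}

```text
t: 25.27
tcp_pos: [0.4573, -0.2686, 0.0425]
orientation: [-3.138, -0.003, 1.504]
wrist_force: [-1.4, 0.2, -0.1]
finger_gap: 0.0801
```

```bash
python3 go.py .453 -.272 .038
```

```text
t 25.27 tcp [ 0.4573 -0.2686  0.0425] gap 0.0801 F [-1.4  0.2 -0.1]
delta cm [-0.37 -0.41  0.45] turn deg [-0.22 -0.19  0.65]
```

Call:
{"api": "carry_out", "payload": {
  "deltas": [
    [[-0.2, -0.2, 0.2], [-0.2, -0.2, 0.6]],
    [[-0.1, -0.2, 0.2], [0, 0, 0]],
    [[-0.05, 0, 0.1], [0, 0, 0]],
    [[0, 0, 0], [0, 0, 0]],
    [[0, 0, 0], [0, 0, 0]]
  ],
  "jaw": 6.8
}}

```text
t: 25.68
tcp_pos: [0.4536, -0.273, 0.0392]
orientation: [3.138, 0.003, 1.492]
wrist_force: [0.3, 0.4, 0.2]
finger_gap: 0.068
```

```bash
python3 go.py .453 -.272 .038
```

```text
t 25.68 tcp [ 0.4536 -0.273   0.0392] gap 0.0680 F [0.3 0.4 0.2]
delta cm [ 0.1  -0.06  0.12] turn deg [ 0.18  0.14 -0.04]
```

Call:
{"api": "carry_out", "payload": {
  "deltas": [
    [[0, 0, 0.1], [0, 0, 0]],
    [[0, 0, 0], [0, 0, 0]],
    [[0, 0, 0], [0, 0, 0]],
    [[0, 0, 0], [0, 0, 0]],
    [[0, 0, 0], [0, 0, 0]],
    [[0, 0, 0], [0, 0, 0]]
  ],
  "jaw": 4.4
}}

```text
t: 26.18
tcp_pos: [0.454, -0.2735, 0.0393]
orientation: [3.137, 0.004, 1.491]
wrist_force: [-0.0, 0.4, -0.9]
finger_gap: 0.0456
```

Call:
{"api": "carry_out", "payload": {
  "deltas": [
    [[0, 0, -0.3], [0, 0, 0]],
    [[0, 0, -0.4], [0, 0, 0]],
    [[0, 0, -0.3], [0, 0, 0]],
    [[0, 0, 0], [0, 0, 0]]
  ]
}}

```text
t: 26.52
tcp_pos: [0.4537, -0.2731, 0.0496]
orientation: [3.138, 0.003, 1.492]
wrist_force: [-0.0, -0.7, -1.9]
finger_gap: 0.045
```

```bash
python3 go.py .612 -.2535 .11; python3 - <<'E'
from workcell import *
from h import *
g=grab_frame("scene");cv2.imwrite("pics/c6.png",cv2.resize(g["frame"][80:260,120:360],None,fx=3.2,fy=3.2,interpolation=cv2.INTER_CUBIC))
E
```

```text
t 26.52 tcp [ 0.4537 -0.2731  0.0496] gap 0.0450 F [-0.  -0.7 -1.9]
delta cm [ 3.19 15.65 -5.99] turn deg [ 0.21  0.16 -0.04]
```

View pics/c6.png

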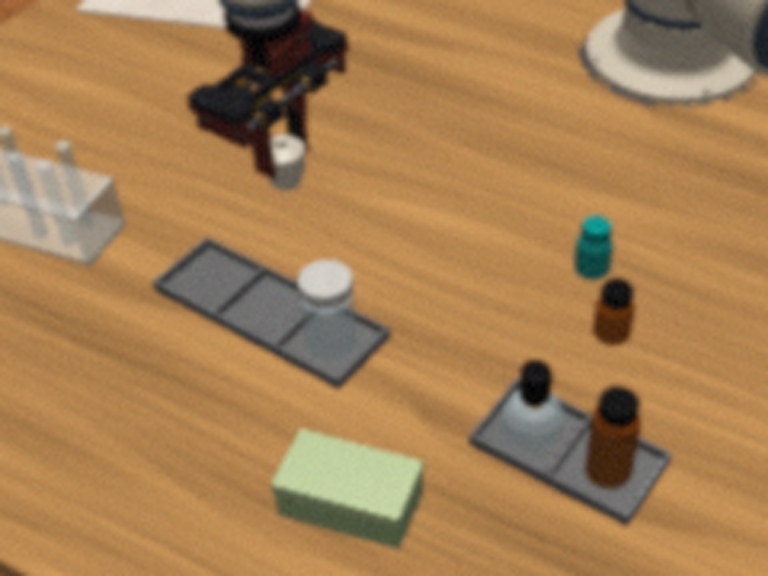

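The jar, lamp and tall bottle all stand upright in their bays. The crucible hangs upright in the jaws at (287,160), gripped on its straight side at 45 mm. I'll carry it to the far bay.

Call:
{"api": "carry_out", "payload": {
  "deltas": [
    [[0, 0, -0.5], [0, 0, 0]],
    [[0, 0, -1.2], [0, 0, 0]],
    [[0, 0, -1.3], [0, 0, 0]],
    [[0, 0, -0.8], [0, 0, 0]],
    [[0, 0.4, -0.3], [0, 0, 0]],
    [[0.2, 1, 0], [0, 0, 0]],
    [[0.4, 1.8, 0], [0, 0, 0]],
    [[0.4, 2.1, 0], [0, 0, 0]],
    [[0.4, 2.1, 0], [0, 0, 0]],
    [[0.4, 2.1, 0], [0, 0, 0]],
    [[0.4, 2.1, 0], [0, 0, 0]],
    [[0.4, 1.6, 0], [0, 0, 0]]
  ]
}}

```text
t: 27.57
tcp_pos: [0.596, -0.2576, 0.0983]
orientation: [3.132, 0.005, 1.488]
wrist_force: [-0.1, -0.0, -0.1]
finger_gap: 0.0452
```

Call:
{"api": "carry_out", "payload": {
  "deltas": [
    [[0.2, 1, 0], [0, 0, 0]],
    [[0.1, 0.3, 0], [0, 0, 0]],
    [[0, 0, 0], [0, 0, 0]]
  ]
}}

```text
t: 27.82
tcp_pos: [0.6146, -0.2531, 0.0958]
orientation: [3.133, 0.004, 1.491]
wrist_force: [-0.0, 0.5, -0.9]
finger_gap: 0.0452
```

```bash
python3 go.py .612 -.2525 .0423; python3 - <<'E'
from workcell import *
from h import *
s=read_state();f=grab_frame("wrist");wobj(f,s["tcp_pos"],s["orientation"],.02);cv2.imwrite("pics/w7.png",f["frame"])
np.savez("w7.npz",**f,p=s["tcp_pos"],o=s["orientation"])
E
```

```text
t 27.82 tcp [ 0.6146 -0.2531  0.0958] gap 0.0452 F [-0.   0.5 -0.9]
delta cm [ 0.06 -0.31  5.35] turn deg [ 0.49  0.22 -0.07]
[226, 0, 72, 31, 1580] zt 0.074 topc [ 0.6249 -0.121 ] ext [0.029 0.007 0.017]
[195, 201, 138, 89, 8084] zt 0.124 topc [ 0.6155 -0.2519] ext [0.065 0.026 0.018]
```

View pics/w7.png

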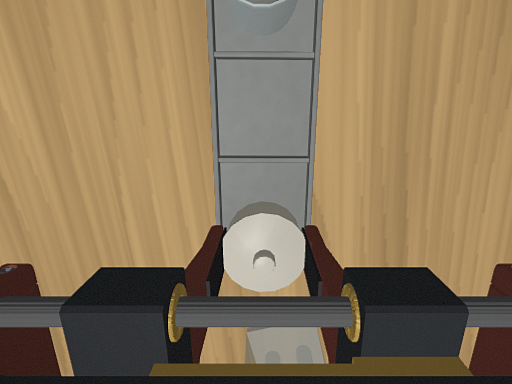

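The middle bay's dividers are at rows 54 and 158. The crucible is level in the jaws at (264,250). I'll check the bay centre from the dividers.

```bash
python3 - <<'E'
from h import *
f=dict(np.load("w7.npz"))
p=ray(f,[[211,54],[320,54],[217,158],[312,158]],.014,wT(f,f["p"],f["o"]))[:,:2]
m1,m2=p[:2].mean(0),p[2:].mean(0);a=(m1-m2)/np.linalg.norm(m1-m2)
print(p.round(4),np.linalg.norm(m1-m2),"bays",m2-a*.039,(m1+m2)/2,m1+a*.039)
E
```

```text
[[ 0.587  -0.1349]
 [ 0.6659 -0.1411]
 [ 0.5818 -0.2106]
 [ 0.6577 -0.2168]] 0.07599000996910496 bays [ 0.61633189 -0.25251804] [ 0.62310768 -0.17582176] [ 0.62988347 -0.09912548]
```

Call:
{"api": "carry_out", "payload": {
  "deltas": [
    [[0, -0.2, 0.2], [0.4, 0.2, 0]],
    [[0, -0.1, 0.6], [0, 0, 0]],
    [[0, 0, 0.9], [0, 0, 0]],
    [[0, 0, 0.8], [0, 0, 0]],
    [[0, 0, 0.5], [0, 0, 0]],
    [[0, 0, 0.2], [0, 0, 0]],
    [[0, 0, 0], [0, 0, 0]]
  ]
}}

```text
t: 28.45
tcp_pos: [0.6077, -0.2538, 0.0594]
orientation: [-3.14, -0.0, 1.488]
wrist_force: [0.2, -0.2, -1.3]
finger_gap: 0.0454
```

```bash
python3 go.py .612 -.2535 .0423
```

```text
t 28.45 tcp [ 0.6077 -0.2538  0.0594] gap 0.0454 F [ 0.2 -0.2 -1.3]
delta cm [0.06 0.43 1.71] turn deg [-0.1  -0.02 -0.23]
```

Call:
{"api": "carry_out", "payload": {
  "deltas": [
    [[0, 0.3, 0], [0, 0, -0.2]],
    [[0, 0.25, 0], [0, 0, 0]],
    [[0, 0, 0.1], [0, 0, 0]],
    [[0, 0, 0.25], [0, 0, 0]],
    [[0, 0, 0.3], [0, 0, 0]],
    [[0, 0, 0.3], [0, 0, 0]],
    [[0, 0, 0.2], [0, 0, 0]],
    [[0, 0, 0.05], [0, 0, 0]],
    [[0, 0, 0], [0, 0, 0]]
  ]
}}

```text
t: 29.2
tcp_pos: [0.6143, -0.2545, 0.0472]
orientation: [-3.141, 0.0, 1.492]
wrist_force: [0.3, 1.0, -0.8]
finger_gap: 0.0449
```

```bash
python3 go.py .614 -.2535 .0423
```

```text
t 29.20 tcp [ 0.6143 -0.2545  0.0472] gap 0.0449 F [ 0.3  1.  -0.8]
delta cm [ 0.1  -0.03  0.49] turn deg [-0.01  0.01 -0.01]
```

Call:
{"api": "carry_out", "payload": {
  "deltas": [
    [[0, 0, 0.12], [0, 0, 0]],
    [[0, 0, 0.12], [0, 0, 0]],
    [[0, 0, 0.1], [0, 0, 0]],
    [[0, 0, 0.06], [0, 0, 0]],
    [[0, 0, 0.05], [0, 0, 0]],
    [[0, 0, 0.05], [0, 0, 0]]
  ]
}}

```text
t: 29.7
tcp_pos: [0.6143, -0.2546, 0.0424]
orientation: [3.141, 0.0, 1.492]
wrist_force: [-0.8, 2.3, 2.5]
finger_gap: 0.0451
```

Call:
{"api": "carry_out", "payload": {
  "deltas": [
    [[0, 0, 0.05], [0, 0, 0]],
    [[0, 0, 0.05], [0, 0, 0]]
  ]
}}

```text
t: 29.87
tcp_pos: [0.6143, -0.2546, 0.0424]
orientation: [3.141, 0.001, 1.492]
wrist_force: [-2.0, 0.7, 2.5]
finger_gap: 0.0454
```

Call:
{"api": "carry_out", "payload": {
  "deltas": [
    [[0, 0, 0], [0, 0, 0]],
    [[0, 0, 0], [0, 0, 0]],
    [[0, 0, 0], [0, 0, 0]],
    [[0, 0, 0], [0, 0, 0]],
    [[0, 0, -0.4], [0, 0, 0]],
    [[0, 0, -1.4], [0, 0, 0]],
    [[0, 0, -2.2], [0, 0, 0]],
    [[0, 0, -2.2], [0, 0, 0]],
    [[0, 0, -1.5], [0, 0, 0]],
    [[0, 0, -0.6], [0, 0, 0]],
    [[0, 0, 0], [0, 0, 0]]
  ],
  "jaw": 7.2
}}

```text
t: 30.78
tcp_pos: [0.6143, -0.2546, 0.1327]
orientation: [3.14, 0.001, 1.492]
wrist_force: [0.3, 0.5, 0.8]
finger_gap: 0.0719
```

```bash
python3 go.py .4807 .1315 .14
```

```text
t 30.78 tcp [ 0.6143 -0.2546  0.1327] gap 0.0719 F [0.3 0.5 0.8]
delta cm [ 37.44 -16.36  -0.81] turn deg [ 0.11  0.06 -0.01]
```

Call:
{"api": "carry_out", "payload": {
  "deltas": [
    [[1.5, -0.7, -0.5], [0, 0, 0]],
    [[2.8, -1.2, -0.5], [0, 0, 0]],
    [[3.6, -1.6, 0], [0, 0, 0]],
    [[3.6, -1.6, 0], [0, 0, 0]],
    [[3.6, -1.6, 0], [0, 0, 0]],
    [[3.6, -1.6, 0], [0, 0, 0]],
    [[3.6, -1.6, 0], [0, 0, 0]],
    [[3.6, -1.6, 0], [0, 0, 0]],
    [[3.6, -1.6, 0], [0, 0, 0]],
    [[3.4, -1.5, 0], [0, 0, 0]],
    [[2.6, -1.1, 0], [0, 0, 0]],
    [[1.2, -0.5, 0], [0, 0, 0]]
  ]
}}

```text
t: 31.78
tcp_pos: [0.4738, 0.1355, 0.1352]
orientation: [-3.139, 0.002, 1.483]
wrist_force: [-0.0, 0.2, -0.2]
finger_gap: 0.0722
```

Call:
{"api": "carry_out", "payload": {
  "deltas": [
    [[0.2, 0, 0], [0, 0, 0]],
    [[0, 0, 0], [0, 0, 0]]
  ]
}}

```text
t: 31.95
tcp_pos: [0.4723, 0.1405, 0.1344]
orientation: [-3.138, 0.001, 1.488]
wrist_force: [0.4, -0.8, 0.3]
finger_gap: 0.0724
```

```bash
python3 go.py .4807 .1315 .024; python3 - <<'E'
from workcell import *
from h import *
s=read_state();f=grab_frame("wrist");wobj(f,s["tcp_pos"],s["orientation"],.02)
E
```

```text
t 31.95 tcp [0.4723 0.1405 0.1344] gap 0.0724 F [ 0.4 -0.8  0.3]
delta cm [-0.82  0.95 11.03] turn deg [-0.22  0.08 -0.22]
[422, 90, 90, 60, 4567] zt 0.097 topc [0.6281 0.1975] ext [0.015 0.032 0.014]
[402, 176, 92, 49, 3024] zt 0.083 topc [0.6294 0.1264] ext [0.027 0.013 0.014]
[254, 184, 41, 50, 1592] zt 0.059 topc [0.481  0.1311] ext [0.03  0.03  0.013]
[195, 225, 29, 65, 955] zt 0.127 topc [0.4352 0.1442] ext [0.005 0.022 0.009]
[322, 225, 11, 37, 145] zt 0.130 topc [0.5111 0.1383] ext [0.007 0.022 0.009]
```

Call:
{"api": "carry_out", "payload": {
  "deltas": [
    [[-0.5, 0.5, 0], [-0.2, 0, -0.2]],
    [[-0.4, 0.4, 0], [0, 0, 0]],
    [[-0.1, 0.1, 0.5], [0, 0, 0]],
    [[0, 0, 1.2], [0, 0, 0]],
    [[-0.1, 0, 1.7], [0, 0, 0]],
    [[0, 0, 1.7], [0, 0, 0]],
    [[0, 0, 1.7], [0, 0, 0]],
    [[0, 0, 1.2], [0, 0, 0]],
    [[0, 0, 0.6], [0, 0, 0]],
    [[0, 0, 0.2], [0, 0, 0]],
    [[0, 0, 0], [0, 0, 0]]
  ]
}}

```text
t: 32.92
tcp_pos: [0.4842, 0.1167, 0.0352]
orientation: [-3.138, 0.005, 1.476]
wrist_force: [0.3, 0.3, 0.3]
finger_gap: 0.0722
```

```bash
python3 go.py .481 .1311 .024
```

```text
t 32.92 tcp [0.4842 0.1167 0.0352] gap 0.0722 F [0.3 0.3 0.3]
delta cm [ 1.41 -0.45  1.12] turn deg [-0.23  0.27 -0.91]
```

Call:
{"api": "carry_out", "payload": {
  "deltas": [
    [[0.6, -0.2, 0], [-0.2, 0.2, -0.9]],
    [[0.4, -0.1, 0.1], [0, 0, 0]],
    [[0.2, 0, 0.3], [0, 0, 0]],
    [[0, 0, 0.3], [0, 0, 0]],
    [[0, 0, 0.2], [0, 0, 0]],
    [[0, 0, 0], [0, 0, 0]],
    [[0, 0, 0], [0, 0, 0]]
  ]
}}

```text
t: 33.5
tcp_pos: [0.484, 0.1309, 0.0285]
orientation: [3.136, -0.001, 1.494]
wrist_force: [-0.5, 0.2, 0.1]
finger_gap: 0.072
```

```bash
python3 go.py .481 .1311 .024
```

```text
t 33.50 tcp [0.484  0.1309 0.0285] gap 0.0720 F [-0.5  0.2  0.1]
delta cm [ 0.   -0.3   0.45] turn deg [ 0.3  -0.05  0.11]
```

Call:
{"api": "carry_out", "payload": {
  "deltas": [
    [[0, -0.2, 0.2], [0.3, 0, 0]],
    [[0, -0.1, 0.2], [0, 0, 0]],
    [[0, 0, 0.05], [0, 0, 0]],
    [[0, 0, 0], [0, 0, 0]]
  ],
  "jaw": 5.6
}}

```text
t: 33.83
tcp_pos: [0.4809, 0.131, 0.024]
orientation: [-3.142, -0.001, 1.494]
wrist_force: [0.7, 0.8, 0.3]
finger_gap: 0.0566
```

```bash
python3 go.py .481 .1311 .024
```

```text
t 33.83 tcp [0.4809 0.131  0.024 ] gap 0.0566 F [0.7 0.8 0.3]
delta cm [ 0.01  0.   -0.  ] turn deg [-0.   -0.05  0.1 ]
```

Call:
{"api": "carry_out", "payload": {
  "deltas": [
    [[0, 0, 0], [0, 0, 0]],
    [[0, 0, 0], [0, 0, 0]],
    [[0, 0, 0], [0, 0, 0]],
    [[0, 0, 0], [0, 0, 0]],
    [[0, 0, 0], [0, 0, 0]],
    [[0, 0, 0], [0, 0, 0]]
  ],
  "jaw": 3.2
}}

```text
t: 34.33
tcp_pos: [0.4809, 0.1308, 0.0239]
orientation: [-3.141, -0.001, 1.494]
wrist_force: [-0.8, 0.4, 0.2]
finger_gap: 0.0372
```

Call:
{"api": "carry_out", "payload": {
  "deltas": [
    [[0, 0, -0.4], [0, 0, 0]],
    [[0, 0, -1.2], [0, 0, 0]],
    [[0, 0, -1.8], [0, 0, 0]],
    [[0, 0, -1.8], [0, 0, 0]],
    [[0, 0, -1.8], [0, 0, 0]],
    [[0, 0, -1], [0, 0, 0]],
    [[0, 0, -0.4], [0, 0, 0]],
    [[0, 0, 0], [0, 0, 0]]
  ]
}}

```text
t: 35.0
tcp_pos: [0.4803, 0.1306, 0.1152]
orientation: [-3.141, -0.001, 1.494]
wrist_force: [0.4, 0.1, -1.0]
finger_gap: 0.0371
```

```bash
python3 go.py .621 -.176 .0275
```

```text
t 35.00 tcp [0.4803 0.1306 0.1152] gap 0.0371 F [ 0.4  0.1 -1. ]
delta cm [-29.49  16.4    8.73] turn deg [-0.05 -0.03  0.08]
```

Call:
{"api": "carry_out", "payload": {
  "deltas": [
    [[-0.8, 0.4, -1], [0, 0, 0]],
    [[-1.8, 1, -1.2], [0, 0, 0]],
    [[-2.6, 1.4, -1], [0, 0, 0]],
    [[-2.9, 1.6, -0.4], [0, 0, 0]],
    [[-2.9, 1.6, 0], [0, 0, 0]],
    [[-2.9, 1.6, 0], [0, 0, 0]],
    [[-2.9, 1.6, 0], [0, 0, 0]],
    [[-2.9, 1.6, 0], [0, 0, 0]],
    [[-2.9, 1.6, 0], [0, 0, 0]],
    [[-2.9, 1.6, 0], [0, 0, 0]],
    [[-2, 1.2, 0], [0, 0, 0]],
    [[-1, 0.6, 0], [0, 0, 0]]
  ]
}}

```text
t: 36.0
tcp_pos: [0.6185, -0.1839, 0.1468]
orientation: [-3.129, 0.0, 1.5]
wrist_force: [-0.2, -0.1, -1.3]
finger_gap: 0.0376
```

Call:
{"api": "carry_out", "payload": {
  "deltas": [
    [[-0.3, 0.2, 0], [0, 0, 0]],
    [[0, 0, 0], [0, 0, 0]],
    [[0, 0, 0], [0, 0, 0]]
  ]
}}

```text
t: 36.25
tcp_pos: [0.6193, -0.1917, 0.1436]
orientation: [-3.123, -0.001, 1.495]
wrist_force: [-0.3, -0.0, 0.0]
finger_gap: 0.0375
```

```bash
python3 go.py .621 -.176 .0275; python3 - <<'E'
from workcell import *
from h import *
s=read_state();f=grab_frame("wrist");wobj(f,s["tcp_pos"],s["orientation"],.02);cv2.imwrite("pics/w8.png",f["frame"])
E
```

```text
t 36.25 tcp [ 0.6193 -0.1917  0.1436] gap 0.0375 F [-0.3 -0.   0. ]
delta cm [ 1.57  0.26 11.61] turn deg [-1.04 -0.03  0.15]
[228, 45, 74, 79, 4549] zt 0.089 topc [ 0.6264 -0.099 ] ext [0.049 0.049 0.005]
[235, 207, 58, 24, 276] zt 0.129 topc [ 0.6198 -0.1792] ext [0.036 0.014 0.011]
```

View pics/w8.png

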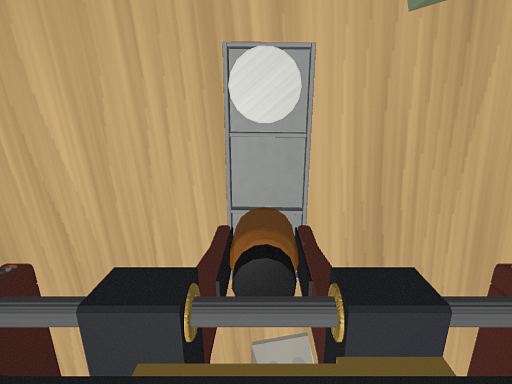

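The jar is centred in its bay at (265,84). The held short bottle is upright at (264,265). First I correct 15 mm sideways and the 1° tilt, then go part of the way down.

Call:
{"api": "carry_out", "payload": {
  "deltas": [
    [[0.4, 0, 0], [-0.4, 0, 0]],
    [[0.4, 0.1, 0], [-0.4, 0, 0]],
    [[0.3, 0.1, 0.2], [-0.2, 0, 0.1]],
    [[0.1, 0, 0.7], [0, 0, 0]],
    [[0, 0, 1.2], [0, 0, 0]],
    [[0, 0, 1.2], [0, 0, 0]],
    [[0, 0, 1], [0, 0, 0]],
    [[0, 0, 0.5], [0, 0, 0]],
    [[0, 0, 0.2], [0, 0, 0]],
    [[0, 0, 0], [0, 0, 0]]
  ]
}}

```text
t: 37.13
tcp_pos: [0.6209, -0.1724, 0.0875]
orientation: [-3.141, -0.002, 1.5]
wrist_force: [0.2, 0.2, -0.6]
finger_gap: 0.0372
```

```bash
python3 go.py .621 -.176 .0275
```

```text
t 37.13 tcp [ 0.6209 -0.1724  0.0875] gap 0.0372 F [ 0.2  0.2 -0.6]
delta cm [-0.37  0.03  6.  ] turn deg [-0.04 -0.11  0.45]
```

Call:
{"api": "carry_out", "payload": {
  "deltas": [
    [[-0.2, 0.1, 0.3], [0, -0.1, 0.4]],
    [[-0.1, 0.1, 0.7], [0, 0, 0]],
    [[0, 0, 0.9], [0, 0, 0]],
    [[0, 0, 0.9], [0, 0, 0]],
    [[0, 0, 0.6], [0, 0, 0]],
    [[0, 0, 0.3], [0, 0, 0]],
    [[0, 0, 0.1], [0, 0, 0]],
    [[0, 0, 0], [0, 0, 0]]
  ]
}}

```text
t: 37.8
tcp_pos: [0.623, -0.1768, 0.0452]
orientation: [-3.141, 0.0, 1.491]
wrist_force: [0.3, 0.8, -1.0]
finger_gap: 0.0375
```

```bash
python3 go.py .621 -.176 .0269
```

```text
t 37.80 tcp [ 0.623  -0.1768  0.0452] gap 0.0375 F [ 0.3  0.8 -1. ]
delta cm [ 0.06 -0.2   1.83] turn deg [-0.04  0.01 -0.06]
```

Call:
{"api": "carry_out", "payload": {
  "deltas": [
    [[0, -0.1, 0.2], [0, 0, 0]],
    [[0, 0, 0.35], [0, 0, 0]],
    [[0, 0, 0.35], [0, 0, 0]],
    [[0, 0, 0.25], [0, 0, 0]],
    [[0, 0, 0.1], [0, 0, 0]],
    [[0, 0, 0.05], [0, 0, 0]],
    [[0, 0, 0], [0, 0, 0]]
  ]
}}

```text
t: 38.38
tcp_pos: [0.6225, -0.1767, 0.0323]
orientation: [3.14, 0.001, 1.491]
wrist_force: [0.6, -0.7, -1.1]
finger_gap: 0.0374
```

```bash
python3 go.py .621 -.176 .0269
```

```text
t 38.38 tcp [ 0.6225 -0.1767  0.0323] gap 0.0374 F [ 0.6 -0.7 -1.1]
delta cm [ 0.06 -0.16  0.54] turn deg [ 0.09  0.04 -0.04]
```

Call:
{"api": "carry_out", "payload": {
  "deltas": [
    [[0, -0.05, 0.12], [0, 0, 0]],
    [[0, 0, 0.12], [0, 0, 0]],
    [[0, 0, 0.1], [0, 0, 0]],
    [[0, 0, 0.08], [0, 0, 0]],
    [[0, 0, 0.06], [0, 0, 0]],
    [[0, 0, 0.05], [0, 0, 0]],
    [[0, 0, 0.05], [0, 0, 0]]
  ]
}}

```text
t: 38.97
tcp_pos: [0.6224, -0.1768, 0.0269]
orientation: [3.139, 0.001, 1.492]
wrist_force: [-1.9, 1.3, 2.8]
finger_gap: 0.0374
```

Call:
{"api": "carry_out", "payload": {
  "deltas": [
    [[0, 0, 0.05], [0, 0, 0]],
    [[0, 0, 0.05], [0, 0, 0]]
  ]
}}

```text
t: 39.13
tcp_pos: [0.6224, -0.1769, 0.0269]
orientation: [3.139, 0.001, 1.491]
wrist_force: [-2.0, 0.2, 2.0]
finger_gap: 0.0378
```

The short bottle is down. I'll open only a little, so the fingers stay inside the bay walls, and then rise.

Call:
{"api": "carry_out", "payload": {
  "deltas": [
    [[0, 0, 0], [0, 0, 0]],
    [[0, 0, 0], [0, 0, 0]],
    [[0, 0, 0], [0, 0, 0]],
    [[0, 0, -0.3], [0, 0, 0]],
    [[0, 0, -0.6], [0, 0, 0]]
  ],
  "jaw": 4.7
}}

```text
t: 39.55
tcp_pos: [0.6221, -0.1767, 0.0347]
orientation: [3.14, 0.001, 1.491]
wrist_force: [0.3, -0.3, -0.5]
finger_gap: 0.0469
```

Call:
{"api": "carry_out", "payload": {
  "deltas": [
    [[0, 0, -1.2], [0, 0, 0]],
    [[0, 0, -2], [0, 0, 0]],
    [[0, 0, -2.4], [0, 0, 0]],
    [[0, 0, -2.4], [0, 0, 0]],
    [[0, 0, -2.4], [0, 0, 0]],
    [[-0.5, -2, -2], [0, 0, 0]],
    [[-0.5, -3, -1.5], [0, 0, 0]],
    [[0, -3.5, 0], [0, 0, 0]],
    [[0, -3.5, 0], [0, 0, 0]],
    [[0, -2.5, 0], [0, 0, 0]],
    [[0, -1.2, 0], [0, 0, 0]],
    [[0, 0, 0], [0, 0, 0]]
  ],
  "jaw": 6.5
}}

```text
t: 40.55
tcp_pos: [0.4599, -0.1742, 0.1953]
orientation: [3.125, 0.006, 1.493]
wrist_force: [0.1, 0.5, -0.0]
finger_gap: 0.0652
```

```bash
python3 - <<'E'
from workcell import *
from h import *
s=read_state();print(s["t"],s["tcp_pos"],s["qvel"].round(3) if hasattr(s["qvel"],"round") else s["qvel"])
f=grab_frame("top");g=grab_frame("scene")
cv2.imwrite("pics/end.png",cv2.resize(g["frame"][80:260,120:470],None,fx=2.2,fy=2.2,interpolation=cv2.INTER_CUBIC))
for n,f in(("top",f),("scene",g)):
    P=cloud(f);print(n)
    m=((P[...,2]>0.022)&(P[...,2]<.2)&(P[...,0]>0.35)&(P[...,0]<0.95)&(abs(P[...,1])<.6)).astype(np.uint8)
    k,l,st,c=cv2.connectedComponentsWithStats(m)
    for i in range(1,k):
        if st[i,4]<25: continue
        q=P[l==i]; zt=np.percentile(q[:,2],97); t=q[q[:,2]>zt-.012]
        print(st[i].tolist(),"zt %.3f"%zt,((t[:,:2].max(0)+t[:,:2].min(0))/2).round(3))
E
```

```text
40.55 [ 0.45987718 -0.17423479  0.19526389] [-0.003 -0.032 -0.01   0.005 -0.003  0.006]
top
[242, 120, 39, 27, 745] zt 0.050 [0.774 0.02 ]
[390, 160, 65, 33, 1428] zt 0.111 [ 0.632 -0.468]
[194, 166, 16, 18, 212] zt 0.100 [0.636 0.199]
[291, 168, 18, 21, 292] zt 0.092 [ 0.624 -0.095]
[220, 171, 17, 17, 237] zt 0.086 [0.628 0.121]
[318, 174, 13, 14, 137] zt 0.066 [ 0.622 -0.174]
[81, 187, 38, 29, 779] zt 0.172 [0.536 0.486]
[235, 246, 13, 13, 130] zt 0.062 [0.406 0.077]
scene
[231, 93, 8, 6, 33] zt 0.198 [ 0.426 -0.173]
[216, 105, 8, 5, 28] zt 0.200 [ 0.5   -0.178]
[99, 117, 59, 42, 1164] zt 0.111 [ 0.635 -0.471]
[299, 147, 12, 16, 150] zt 0.061 [0.408 0.075]
[176, 152, 16, 16, 207] zt 0.061 [ 0.616 -0.254]
[196, 160, 13, 18, 172] zt 0.066 [ 0.625 -0.179]
[213, 161, 18, 28, 415] zt 0.091 [ 0.627 -0.099]
[412, 189, 42, 67, 1449] zt 0.169 [0.539 0.483]
[277, 192, 19, 26, 337] zt 0.087 [0.632 0.117]
[303, 200, 17, 29, 379] zt 0.100 [0.638 0.196]
[204, 214, 48, 33, 1013] zt 0.049 [0.777 0.017]
```

View pics/end.png

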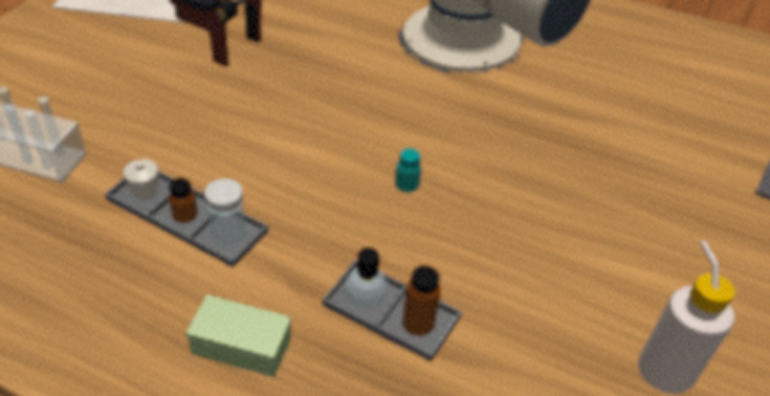

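The picture shows all five things upright in their bays: the crucible at (140,178), short bottle (182,200), jar (223,197), lamp (368,275) and tall bottle (422,300). The carton, rack, wash bottle and turquoise bottle have not moved, and the arm is clear.

```bash
python3 -c "
from workcell import *
print(close_job())"
```

```text
the job is handed in; nothing more can be done
None
```

Both kits are made up and the job is handed in at about 41 s of the 122 s allowed. The spirit lamp and taller brown bottle stand in tray_two. The jar, shorter brown bottle and white crucible stand in tray_three. I lowered each one until the wrist force showed contact with the bay floor before letting go.

**Last checks:** all five things are upright in the scene view, centred in their bays to within a few mm. Their tops are about 3–6 mm higher than on the bench, against the expected 3 mm floor. The wash bottle, rack, carton and turquoise bottle show no movement beyond about 1 mm of measuring noise.

**Disagreements:**
- The crucible was gripped at 45 mm, on its straight side, not at the 49 mm lid I aimed for. It still hung and landed upright.
- In the last top view nothing was detected at the crucible's spot, probably because the arm was in the way. Its final position rests on the scene view alone.

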